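# Dock a bushing carrier under its gravity catch

## Robot

A 6-joint arm with a two-finger parallel gripper is mounted at the origin on a cart in front of the work surface, level with it; the furniture and walls round the work are solid. World frame = base frame: x ahead of the robot, y to its left, z up, the work surface at z = 0. Lengths are in m, angles in rad, forces in N, time in s.
With the tool pointing down it reaches from about 0.4 to 0.925 m from the base axis. Payload 3.4 kg.
Tool frame: the origin (TCP) lies midway between the tips of the shut fingers; the grasp point (between the pads) lies 19 mm behind it; z points along the fingers, y is the direction in which the jaws open and shut (so a half turn about z gives the same grasp; the last joint's range is limited). The gripper opens to 85 mm and grips with 20 to 120 N. Pads are 22 mm wide; open, the fingers measure 114 mm over their backs; the gripper's body (76 mm by 85 mm) begins 54 mm behind the grasp point. The pads swing forward as they close: fully open they stand 13 mm farther back than shut.
Start: joints at [-1.27, 0.307, 1.506, -0, 1.328, -0.073], TCP at [0.21, -0.535, 0.231] pointing down, gripper open.
Joint ranges: [-3.12, 3.12], [-1.05, 2.28], [0.14, 2.33], [-1.42, 4.57], [0.1, 2.73], [-2.68, 2.68]. Speed limits (rad/s): [2.57, 2.57, 3.14, 3.14, 3.14, 3.14].

## Interface

Orientations are given as a rotation vector (axis times angle).
In Python, from plant import get_obs, vision, ticket gives the robot as it stands.
- The arm moves only by the tool step_arm, never from a script. Its arguments are lists of equal length, an entry for each row: "delta_pos": the shift along the tool's x, y, z in mm, a list of three; "twist": the turn about the tool's z in degrees; "fingers": the closure, from 0 (fully open) to 1 (shut). In form: {"delta_pos": [[x, y, z], ...], "twist": [twist, ...], "fingers": [fingers, ...]}. A call has 1 to 5 rows; each row shifts and turns the commanded pose from where the row before left it, along the tool's axes as they then stand; what a row does not reach is not made up. A row lasts 1/10 s, in which the tool goes at most 50 mm and 8.59 degrees, less where a joint would pass 70% of its speed; a pose out of reach is approached as far as the arm can. A call is refused whole if a number of a shift passes 50 or a number of a turn 8.59, either way. A call with a gripper value outside its range is refused whole. The fingers move at their own pace and stop on an object; "grip_force" is the grip in N (left out, the last holds). Time passes only in rows, so rows that do not move let the fingers close. It gives the time, the measured TCP pose, the force and the opening at its end, in the units of the state.
- get_obs(): the state, without advancing time (a new reading comes with each control period).
- vision.get_image(name): name is "side" or "top"; returns the picture (384x512x3 uint8, blue, green, red); there is no depth.
- vision.calibration(name): a dict with "mtx" (3x3 intrinsics, pixels), "pose" (4x4, takes a point from camera to world coordinates). Camera axes: x right, y up, looking along -z (the intrinsics and any distortion apply to the point x, -y, -z); pixel columns grow to the right and rows downward; lengths in m; the calibration is good to about 2 mm. A picture is of the moment at which its call begins. calibration takes no time and is no camera call.
- ticket.job_done(): hands the job in, once; it reports no verdict.
The state is a dict: "clock": time; "qpos": joint angles; "qd": joint speeds; "joint_efforts": joint torques, N m; "position": TCP position; "ee_rot": TCP orientation; "wrist_force": force on the tool from outside, world axes, zero at the start; "moment": the same for the moment, N m; "opening": opening from 0.0 (shut) to 1.0 (fully open).
Only numpy, scipy, OpenCV 4.12 (cv2) and the standard library are available. Lean on these libraries where they do the work, as an engineer would, in place of code of your own. Each camera call takes 0.05 s, during which the arm holds its last target. There are 200 camera calls.

## Task

Load the carrier with the two brass bushings into the gauging dock: take it by the blue tab, set it down flat on the open front of the dock's plate, slide it in between the rails so that its own nose bar lifts the hinged catch, and push on gently against the spring plunger until the catch drops behind the bar. Then let go, so that the catch alone holds the carrier. Do not touch the dock or its catch with the gripper, never force the carrier, keep both bushings standing in their nests and leave the shaft, the stand-off and the magnifier where they are.

Things in the scene. Friction and masses are not known exactly. Their poses are not given: they have to be found in the camera images.
- carrier: Loose flat aluminium workpiece carrier, about 0.4 kg with its load. Plate 130 (x) x 70 (y) x 12 mm; origin at the centre of its underside, z up, x towards the nose. Two nests, each of four 10 mm high dowel pins, at x +43 and -43 mm, hold the bushings. With its nose it reaches from x -65 to +105 mm.
- tab (a point): Middle of the top of the carrier's blue grip tab, 58 mm above the carrier's underside, straight above its origin. The tab is 30 mm long (x) and 12 mm thick (y) and stands 46 mm above the plate; grip it across y.
- bar (a point): Centre of the carrier's nose bar: a round steel bar, 10 mm in diameter, 36 mm long along y, at carrier x +100, z 11 mm, carried by a tongue 30 mm wide and 5 mm thick; 30 mm of gap between bar and plate.
- bushing_1: Brass bushing, 34 mm diameter, 26 mm high, 0.1 kg, standing loose (1 mm play) in the nest at carrier x +43 mm, its underside 12 mm above the carrier's underside. Origin: centre of its underside.
- bushing_2: The same in the nest at carrier x -43 mm.
- dock: Gauging dock, fixed to the desk: grey plate with white glide strips, 110 mm wide (y), 8 mm thick, from x -170 to +135 mm in its frame; origin on the track's centre line at desk level, z up, +x the way the carrier is pushed in. The carrier slides flat on it, x axes parallel. A latch head (catch, spring plunger, rigid stop face) stands at the far end, 50 mm wide, at most 60 mm above the desk.
- porch (a point): Point on the plate's top (z 8 mm) at dock x -137 mm, on the track's centre line, in the open front part: with the carrier's origin set down here its plate is just ahead of the rails and its nose well short of the catch. Axes as the dock's.
- mouth (a point): Point on the plate's top, on the centre line at dock x -45 mm, where the steel rails begin: inner faces at y +-37 mm (2 mm play each side), up to dock x +25, as high as the carrier's plate (tops at z 20 mm). Flared lead-ins (18 degrees, mouth 90 mm wide) reach 29 mm towards the front.
- home (a point): Point on the plate's top at dock x -43 mm: where the carrier's origin would be as the catch drops, if the latch head stood in mid slot. The head is clamped in slots, up to 8 mm nearer or farther: not measured, fixed during a run, so find the drop by feel. From the drop to the rigid stop are only about 3 mm. The plate slides easily (friction about 0.2).
- catch (a joint): Hinged gravity catch (steel strap 16 mm wide, hook towards the robot, red release tab behind), rad: 0 = hanging down, hook tip 7 mm over the plate; grows when lifted. The bar meets its ramp some 25 mm before the drop and lifts it to about 0.17 (1 to 2 N of push); then the hook slides down the bar's back and falls to 0 only when wholly past: at 0.05 it does not hold yet.
- plunger (a joint): Brass spring plunger in the stop face, 8 mm thick, at the bar's height, m: 0 = fully out, 0.010 = flush with the rigid stop face. It pushes the carrier back out: 2.5 N when first touched, 5 N where the catch drops (about 0.007), 6.5 N when flush; beyond that the push rises sharply.
- shaft: Stepped steel shaft standing on end beside the dock, 21 mm diameter, 73 mm high; bystander. Origin: centre of its underside.
- standoff: Brass-coloured hexagonal stand-off standing on end beside the dock, 19 mm across, 52 mm high; bystander. Origin: centre of its underside.
- magnifier: Black eyepiece magnifier standing beside the dock, 35 mm diameter, 40 mm high; bystander. Origin: centre of its underside.
Mind the look-alikes: they are no part of the job. What is shaped like the bushing_1 but orange or red is not meant.

How it is judged:
On the way, in this order (a step that is already met when the one before it is completed fails the run):
1. the carrier lies flat on the open front of the dock's plate, in line with the track, the catch still hanging down (z of carrier in the frame of dock between 0.0055 and 0.0105 m and x of carrier in the frame of dock below -0.085 m and y of carrier in the frame of dock between -0.015 and 0.015 m and angle between the x axis of carrier and the x axis of dock, either way round below 0.15 rad and value of joint catch below 0.04 rad), for 0.2 s.
2. the carrier, lying flat between the rails, lifts the catch with its nose bar (value of joint catch above 0.1 rad and z of carrier in the frame of dock below 0.0105 m and angle between carrier's own z axis and vertical below 0.05 rad and x of carrier in the frame of dock above -0.085 m and contact force between carrier and dock above 0.3 N), for 0.1 s.
3. the catch has dropped behind the nose bar with the plunger pressed in (value of joint catch below 0.04 rad and value of joint plunger above 0.0045 m), for 0.2 s.
At the end, for the whole second after the job is handed in: Carrier flat (0.04 rad, 2.5 mm) and still on the dock, held by the catch alone: catch down (under 0.04 rad) behind the nose bar, plunger still pressed in 4.5 to 9.5 mm; both bushings upright (0.08 rad) in their nests (6 mm); nothing held (all of step 3 and value of joint plunger below 0.0095 m and z of carrier in the frame of dock below 0.0105 m and angle between carrier's own z axis and vertical below 0.04 rad and linear speed of carrier below 0.01 m/s and horizontal distance between each of bushing_1, bushing_2 and carrier below 0.049 m and z of each of bushing_1, bushing_2 in the frame of carrier below 0.016 m and angle between each of bushing_1, bushing_2's own z axis and vertical below 0.08 rad); the robot touches nothing.
It fails at once if the carrier is forced between the rails or against the latch: more than 24 N between it and the dock (contact force between carrier and dock above 24 N and x of carrier in the frame of dock above -0.085 m).
It fails at once if the robot touches the dock or its catch (over 2 N) (contact force between any of the fingers, the arm and dock above 2 N).
It fails at once if a bushing leaves its nest or falls over (z of any of bushing_1, bushing_2 in the frame of carrier above 0.025 m or horizontal distance between any of bushing_1, bushing_2 and carrier above 0.06 m).
It fails at once if the shaft, the stand-off or the magnifier is moved by more than 25 mm or tipped (distance of any of shaft, standoff, magnifier from where it was at the start of the episode above 0.025 m or angle between any of shaft, standoff, magnifier's own z axis and vertical above 0.4 rad).
It also fails if it takes over 67 s, if anything falls off the work surface, if the arm or the gripper's body presses on something with over 40 N, if the wrist force passes 120 N, or if a joint passes its speed limit or range.

## Working session

There is one attempt and no reset: what is moved stays moved. The work goes in short steps, Python scripts to look and compute and a tool call to move; the robot and the scene stay as the last step left them, time stands still between calls to the robot, and variables do not carry over. Pictures are saved under pics/ and viewed, about 8 in all and at most 12, crops included, and the job is handed in when it is done.

Besides the shell and the picture viewer there is one more tool, called after "Emit:" as name([rows], argument=value, ...), one row to a line, values as JSON. step_arm: Moves the arm, as the interface text tells. Its arguments: {"type":"object","properties":{"delta_pos":{"type":"array","items":{"type":"array","items":{"type":"number"}}},"twist":{"type":"array","items":{"type":"number"}},"fingers":{"type":"array","items":{"type":"number"}},"grip_force":{"type":"number"}},"required":["delta_pos","twist","fingers"]}

```bash
mkdir -p pics; ls; python3 - <<'E'
from plant import get_obs, vision
import cv2
for n in("top","side"):
    im=vision.get_image(n); cv2.imwrite(f"pics/{n}0.png",im)
    c=vision.calibration(n); print(n,c)
o=get_obs(); print(o)
E
```

```text
pics
top {'mtx': array([[470.36575006,   0.        , 250.59558518],
       [  0.        , 470.36575006, 182.35952142],
       [  0.        ,   0.        ,   1.        ]]), 'pose': array([[ 9.11114718e-03,  9.84803139e-01, -1.73435189e-01,
         3.81437874e-01],
       [-9.99956052e-01,  9.35622083e-03,  5.95547407e-04,
         1.11511012e-01],
       [ 2.20919488e-03,  1.73422141e-01,  9.84845105e-01,
         1.21534695e+00],
       [ 0.00000000e+00,  0.00000000e+00,  0.00000000e+00,
         1.00000000e+00]])}
side {'mtx': array([[379.75361961,   0.        , 245.11121149],
       [  0.        , 379.75361961, 191.83797267],
       [  0.        ,   0.        ,   1.        ]]), 'pose': array([[-0.99773156, -0.00827035,  0.06680816,  0.63632085],
       [ 0.06238852, -0.4863797 ,  0.87151733,  0.85609558],
       [ 0.02528638,  0.87370841,  0.48579235,  0.47152131],
       [ 0.        ,  0.        ,  0.        ,  1.        ]])}
{'clock': 0.1, 'qpos': array([-1.27050245e+00,  3.07467392e-01,  1.50757087e+00,  1.25652853e-05,
        1.32841233e+00, -7.34776010e-02]), 'qd': array([ 2.54205356e-04, -1.32076568e-03, -1.93527476e-03,  5.74453221e-05,
        6.60623033e-04,  8.95742710e-04]), 'joint_efforts': array([-5.02172534e-04, -4.58531249e+01, -2.52608281e+01, -2.21612663e-04,
        5.65374517e-03, -1.46989390e-05]), 'position': array([ 0.20975055, -0.53468253,  0.2304802 ]), 'ee_rot': array([-3.08507572e+00, -5.83359272e-01,  3.11050823e-04]), 'wrist_force': array([0.77423636, 0.16627081, 0.53611579]), 'moment': array([0.01773776, 0.004973  , 0.02255434]), 'opening': 0.9999038515213451}
```

View pics/top0.png

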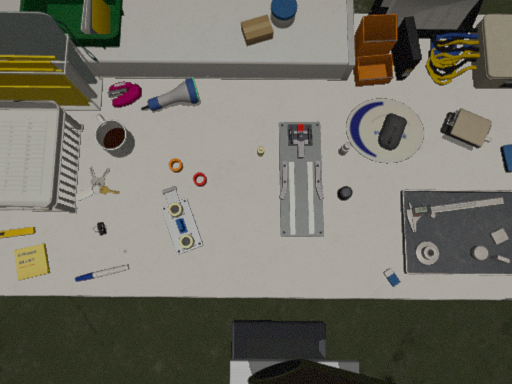

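View pics/side0.png

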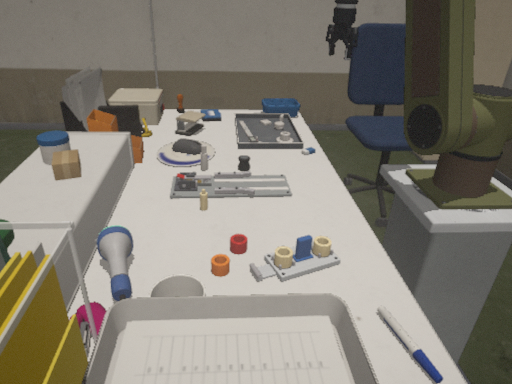

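The top view shows the carrier around (182,225) with its nose at (168,190), pointing up. The dock spans (302,236) to (300,122), with its head at the top. The shaft is at (345,148), the stand-off at (260,151) and the magnifier at (345,192). The side view shows the blue tab at (304,248).

```bash
cat > h.py <<'E'
import numpy as np, cv2
from plant import get_obs, vision
def ray(n,u,v,z):
    c=vision.calibration(n);K=c["mtx"];P=c["pose"]
    d=P[:3,:3]@np.array([(u-K[0,2])/K[0,0],-(v-K[1,2])/K[1,1],-1]);o=P[:3,3]
    return (o+d*(z-o[2])/d[2])
def proj(n,p):
    c=vision.calibration(n);K=c["mtx"];P=c["pose"]
    q=P[:3,:3].T@(np.asarray(p)-P[:3,3]);return K[0,0]*q[0]/-q[2]+K[0,2],K[1,1]*-q[1]/-q[2]+K[1,2]
def blobs(m,lo=8):
    n,l,s,c=cv2.connectedComponentsWithStats(m.astype(np.uint8))
    return [(c[i].round(2),s[i]) for i in range(1,n) if s[i][4]>=lo]
def hsv(im): return cv2.cvtColor(im,cv2.COLOR_BGR2HSV)
E
python3 - <<'E'
from h import *
T=cv2.imread("pics/top0.png");S=cv2.imread("pics/side0.png")
for n,im,(x0,x1,y0,y1) in(("top",T,(150,215,180,260)),("side",S,(245,345,225,280))):
    H=hsv(im);sub=np.zeros(im.shape[:2],bool);sub[y0:y1,x0:x1]=1
    print(n,"blue",blobs(sub&cv2.inRange(H,(105,110,40),(125,255,255)).astype(bool)))
    print(n,"brass",blobs(sub&cv2.inRange(H,(15,50,60),(35,255,255)).astype(bool)))
a=cv2.resize(T[180:260,150:215],None,fx=6,fy=6,interpolation=cv2.INTER_CUBIC)
b=cv2.resize(T[115:245,265:360],None,fx=4,fy=4,interpolation=cv2.INTER_CUBIC)
o=np.zeros((520,780,3),np.uint8);o[:480,:390]=a;o[:520,400:780]=b
cv2.imwrite("pics/c1.png",o)
a=cv2.resize(S[165:205,165:300],None,fx=5,fy=5,interpolation=cv2.INTER_CUBIC)
b=cv2.resize(S[225:285,245:345],None,fx=5,fy=5,interpolation=cv2.INTER_CUBIC)
o=np.zeros((510,680,3),np.uint8);o[:200,:675]=a;o[205:505,:500]=b
cv2.imwrite("pics/c2.png",o)
E
```

```text
top blue [(array([181.11, 225.4 ]), array([176, 219,  11,  14,  96], dtype=int32))]
top brass [(array([175.  , 209.23]), array([168, 203,  15,  14, 112], dtype=int32)), (array([186.18, 241.02]), array([179, 235,  15,  14,  99], dtype=int32))]
side blue [(array([304.15, 238.31]), array([298, 236,  13,   6,  39], dtype=int32)), (array([301.88, 257.92]), array([293, 255,  19,   6,  40], dtype=int32))]
side brass [(array([321.55, 245.75]), array([312, 236,  19,  21, 304], dtype=int32)), (array([283.06, 256.62]), array([274, 246,  19,  22, 334], dtype=int32))]
```

View pics/c1.png

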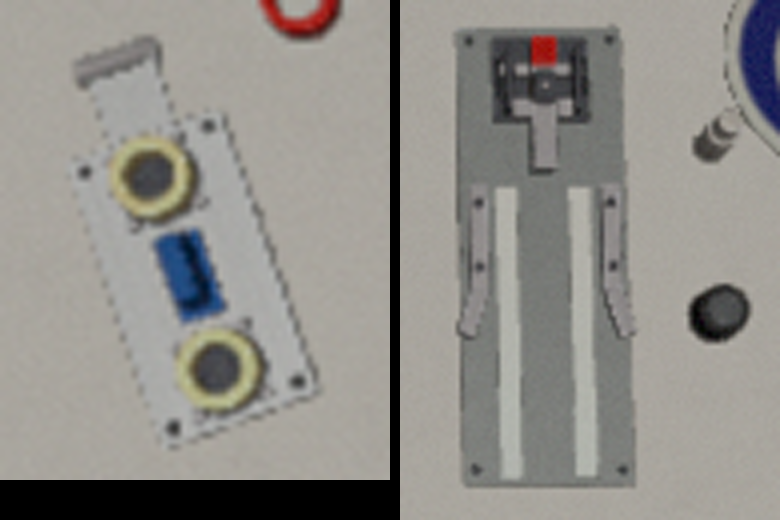

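View pics/c2.png

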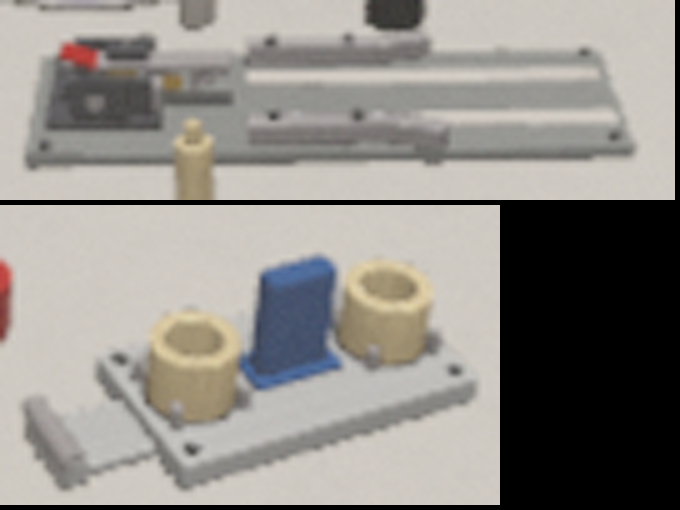

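The crops show carrier plate corners at about (75,163), (215,115), (316,388) and (170,445), with bushing rims centred at (152,177) and (219,369). Dock plate corners are at (456,28), (619,26), (634,485) and (462,486), and the catch hangs down over the track centre line. Next I convert these to world positions.

```bash
cat > m.py <<'E'
from h import *
T=cv2.imread("pics/top0.png")
def rt(p,off,s,n,z,ox=0,oy=0): return ray(n,(p[0]-ox+.5)/s-.5+off[0],(p[1]-oy+.5)/s-.5+off[1],z)*1000
np.set_printoptions(precision=1,suppress=True)
D=[rt(p,(265,115),4,"top",.008,400) for p in((456,28),(619,26),(634,485),(462,486))]
print("dock top",np.array(D))
Ds=[rt(p,(165,165),5,"side",.008) for p in((50,56),(595,50),(635,150),(26,158))]
print("dock side (farR,... )",np.array(Ds))
for nm,r in(("head1",.05),):pass
C=[rt(p,(150,180),6,"top",.012) for p in((75,163),(215,115),(316,388),(170,445))]
print("carr corners",np.array(C),np.mean(C,0))
B=[rt(p,(150,180),6,"top",.038) for p in((152,177),(219,369))]
print("bush top",np.array(B),np.mean(B,0))
Bs=[rt(p,(245,225),5,"side",.038,0,205) for p in((193,334),(386,284))]
print("bush side",np.array(Bs),np.mean(Bs,0))
Cs=[rt(p,(245,225),5,"side",.012,0,205) for p in((183,470),(475,380))]
print("plate near corners side",np.array(Cs))
print("tab top side",rt((298,270),(245,225),5,"side",.058,0,205))
print("bar top/side",rt((117,63),(150,180),6,"top",.014),rt((57,433),(245,225),5,"side",.014,0,205))
# strips & plate edges by line fit
H=hsv(T);g=T.astype(int).sum(2)/3
for c0,c1 in((285,297),(305,318)):
    pts=[]
    for v in range(175,230):
        w=np.clip(g[v,c0:c1]-np.percentile(g[v,c0:c1],25)-15,0,None)
        if w.sum(): pts.append(ray("top",(w*np.arange(c0,c1)).sum()/w.sum(),v,.0085)[:2])
    f=np.polyfit([p[0] for p in pts],[p[1] for p in pts],1);print("strip slope,y@0.5",f[0]*1000,np.polyval(f,.5)*1000)
print("shaft,standoff,mag",ray("top",343,150,.03),ray("top",261,152,.02),ray("top",344,193,.02))
E
python3 m.py
```

```text
dock top [[759.3  37.5   8. ]
 [761.7 -71.2   8. ]
 [456.9 -75.9   8. ]
 [455.3  34.1   8. ]]
dock side (farR,... ) [[757.  -67.3   8. ]
 [460.4 -71.1   8. ]
 [457.3  40.7   8. ]
 [757.7  43.2   8. ]]
carr corners [[527.5 337.9  12. ]
 [548.8 278.6  12. ]
 [432.7 232.   12. ]
 [408.3 292.9  12. ]] [479.3 285.4  12. ]
bush top [[518.7 300.5  38. ]
 [439.  269.8  38. ]] [478.9 285.2  38. ]
bush side [[520.1 301.7  38. ]
 [440.8 273.1  38. ]] [480.5 287.4  38. ]
plate near corners side [[528.5 345.9  12. ]
 [409.5 299.8  12. ]]
tab top side [480.6 290.4  58. ]
bar top/side [570.7 321.3  14. ] [571.9 327.1  14. ]
strip slope,y@0.5 18.812436951280322 2.9791070983514554
strip slope,y@0.5 6.125420481493701 -45.126822075404746
shaft,standoff,mag [ 0.7 -0.1  0. ] [0.7 0.1 0. ] [ 0.6 -0.1  0. ]
```

Emit:
step_arm([
  [38,-29.5,0],
  [38,-29.5,0],
  [38,-29.5,0],
  [38,-29.5,0],
  [38,-29.5,0],
], twist=[0,0,0,0,0], fingers=[0,0,0,0,0], grip_force=30)

```text
clock: 0.6
position: [0.3333, -0.3267, 0.231]
ee_rot: [-3.087, -0.583, 0.0]
wrist_force: [0.5, -0.1, 0.6]
opening: 1.003
```

Emit:
step_arm([
  [38,-29.5,0],
  [38,-29.5,0],
  [38,-29.5,0],
  [38,-29.5,0],
  [38,-29.5,0],
], twist=[0,0,0,0,0], fingers=[0,0,0,0,0])

```text
clock: 1.1
position: [0.4564, -0.12, 0.2312]
ee_rot: [3.087, 0.584, -0.0]
wrist_force: [0.7, -0.5, 1.6]
opening: 1.004
```

Emit:
step_arm([
  [17,-37,8],
  [17,-37,8],
  [17,-37,8],
  [17,-37,8],
  [17,-37,8],
], twist=[0.4,0,0,0,0], fingers=[0,0,0,0,0])

```text
clock: 1.6
position: [0.4682, 0.0829, 0.1908]
ee_rot: [3.089, 0.573, -0.001]
wrist_force: [1.1, 0.3, -0.2]
opening: 0.998
```

Emit:
step_arm([
  [17,-37,8],
  [17,-37,8],
  [17,-37,8],
  [17,-37,8],
  [17,-37,8],
], twist=[0,0,0,0,0], fingers=[0,0,0,0,0])

```text
clock: 2.1
position: [0.4812, 0.286, 0.1506]
ee_rot: [3.088, 0.573, -0.001]
wrist_force: [0.9, 0.2, 0.6]
opening: 0.994
```

```bash
cat >> h.py <<'E'
from scipy.spatial.transform import Rotation as Ro
def go(x,y,z,yaw):
    o=get_obs();R=Ro.from_rotvec(o["ee_rot"]).as_matrix()
    d=R.T@(np.array([x,y,z])-o["position"])*1000
    y0=np.arctan2(R[1,0],R[0,0]);print("t",o["clock"],"pos",(o["position"]*1000).round(1),"yaw",y0.round(4),"tiltz",R[:,2].round(4),"F",o["wrist_force"].round(2),"open",round(o["opening"],3))
    print("delta mm",d.round(1),"twist deg",np.degrees(y0-yaw).round(2))
E
python3 -c "
from h import *
go(.480,.287,.100,.366)"
```

```text
t 2.1 pos [481.2 286.  150.6] yaw 0.3671 tiltz [-7.e-04 -5.e-04 -1.e+00] F [0.89 0.16 0.58] open 0.994
delta mm [-0.7 -1.4 50.6] twist deg 0.06
```

Emit:
step_arm([
  [-0.7,-1.4,30],
  [0,0,30],
  [0,0,30],
  [0,0,20],
  [0,0,9.5],
], twist=[0,0,0,0,0], fingers=[0,0,0,0,0])

```text
clock: 2.6
position: [0.4788, 0.2848, 0.0294]
ee_rot: [3.088, 0.573, -0.007]
wrist_force: [-0.0, -0.8, 0.9]
opening: 0.997
```

Emit:
step_arm([
  [0,0,0],
  [0,0,0],
  [0,0,0],
  [0,0,0],
  [0,0,0],
], twist=[0,0,0,0,0], fingers=[0.3,0.5,0.6,0.7,0.75])

```text
clock: 3.1
position: [0.4811, 0.2858, 0.0328]
ee_rot: [-3.088, -0.573, -0.003]
wrist_force: [0.4, -0.3, -0.0]
opening: 0.251
```

Emit:
step_arm([
  [0,0,0],
  [0,0,0],
  [0,0,0],
  [0,0,0],
  [0,0,0],
], twist=[0,0,0,0,0], fingers=[0.8,0.85,0.9,0.95,1], grip_force=40)

```text
clock: 3.6
position: [0.4807, 0.2863, 0.0324]
ee_rot: [-3.088, -0.572, -0.002]
wrist_force: [-1.8, 3.8, 5.7]
opening: 0.129
```

```bash
python3 -c "
from h import *
go(.480,.287,.031,.366)
im=vision.get_image('side');cv2.imwrite('pics/s1.png',cv2.resize(im[180:300,220:380],None,fx=4,fy=4,interpolation=cv2.INTER_CUBIC))"
```

```text
t 3.6 pos [480.7 286.3  32.4] yaw 0.3666 tiltz [ 7.0e-04  1.4e-03 -1.0e+00] F [-1.82  3.83  5.67] open 0.129
delta mm [-0.4 -0.9  1.4] twist deg 0.03
```

View pics/s1.png

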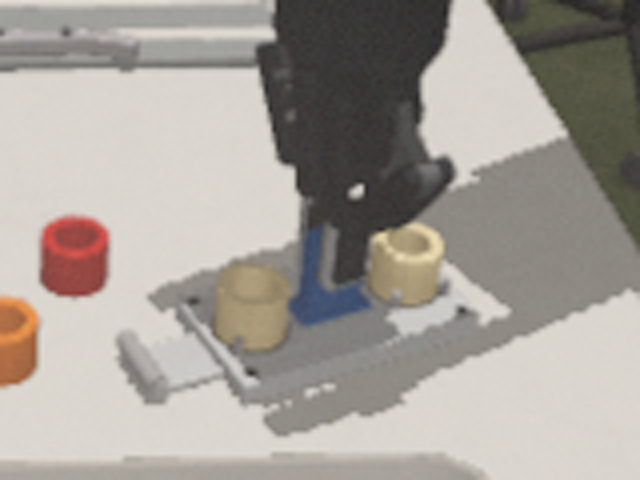

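The tab is gripped across y, and both bushings are standing. Next I lift gently and turn in line with the dock.

Emit:
step_arm([
  [0,0,-3],
  [0,0,-6],
  [0,0,-10],
  [0,0,-10],
  [0,0,-10],
], twist=[0,0,0,0,1], fingers=[1,1,1,1,1], grip_force=50)

```text
clock: 4.15
position: [0.4806, 0.2853, 0.0716]
ee_rot: [3.094, 0.545, 0.0]
wrist_force: [0.0, -0.2, -4.4]
opening: 0.131
```

Emit:
step_arm([
  [0,0,-10],
  [0,0,-8],
  [0,0,-3],
  [0,0,0],
  [0,0,0],
], twist=[3,4,4,4,3], fingers=[1,1,1,1,1])

```text
clock: 4.65
position: [0.4808, 0.2855, 0.0929]
ee_rot: [-3.141, -0.05, -0.002]
wrist_force: [-0.3, 0.5, -5.2]
opening: 0.13
```

Emit:
step_arm([
  [0,0,0],
  [0,0,0],
  [0,0,0],
], twist=[1.3,0,0], fingers=[1,1,1])

```text
clock: 4.95
position: [0.4806, 0.2855, 0.0921]
ee_rot: [-3.141, -0.021, -0.0]
wrist_force: [0.2, 0.2, -5.0]
opening: 0.129
```

```bash
python3 -c "
from h import *
go(.490,-.018,.090,.0125)"
```

```text
t 4.95 pos [480.6 285.5  92.1] yaw 0.0131 tiltz [ 2.e-04  1.e-04 -1.e+00] F [ 0.22  0.23 -5.02] open 0.129
delta mm [  5.4 303.6   2.1] twist deg 0.03
```

Emit:
step_arm([
  [0,10,0],
  [1,20,0],
  [1,30,0],
  [1,30,0],
  [1,30,0],
], twist=[0,0,0,0,0], fingers=[1,1,1,1,1])

```text
clock: 5.45
position: [0.4857, 0.1639, 0.0918]
ee_rot: [3.141, 0.021, -0.0]
wrist_force: [0.5, 0.5, -4.3]
opening: 0.13
```

Emit:
step_arm([
  [1,30,0],
  [0,30,0],
  [0,30,0],
  [0,30,0],
  [0,30,0],
], twist=[0,0,0,0,0], fingers=[1,1,1,1,1])

```text
clock: 5.95
position: [0.4885, 0.0138, 0.0919]
ee_rot: [3.141, 0.02, -0.0]
wrist_force: [0.6, -0.4, -4.5]
opening: 0.131
```

Emit:
step_arm([
  [0,20,0],
  [0,10,0],
  [0,3,0],
  [0,0,0],
  [0,0,0],
], twist=[0,0,0,0,0], fingers=[1,1,1,1,1])

```text
clock: 6.45
position: [0.4891, -0.0166, 0.0918]
ee_rot: [-3.141, -0.021, 0.001]
wrist_force: [-0.6, -0.4, -4.3]
opening: 0.13
```

```bash
python3 -c "
from h import *
go(.490,-.018,.045,.0125)"
```

```text
t 6.45 pos [489.1 -16.6  91.8] yaw 0.0131 tiltz [-3.e-04  5.e-04 -1.e+00] F [-0.58 -0.36 -4.31] open 0.13
delta mm [ 0.9  1.4 46.8] twist deg 0.04
```

Emit:
step_arm([
  [0,1.4,10],
  [0,0,15],
  [0,0,12],
  [0,0,6],
  [0,0,3],
], twist=[0,0,0,0,0], fingers=[1,1,1,1,1])

```text
clock: 6.95
position: [0.4888, -0.0182, 0.0448]
ee_rot: [-3.141, -0.021, 0.003]
wrist_force: [0.9, -0.5, -4.0]
opening: 0.128
```

Emit:
step_arm([
  [0,0,1],
  [0,0,1],
  [0,0,1],
  [0,0,1],
  [0,0,0],
], twist=[0,0,0,0,0], fingers=[1,1,1,1,1])

```text
clock: 7.45
position: [0.4894, -0.0189, 0.042]
ee_rot: [3.141, 0.02, 0.001]
wrist_force: [-0.9, -0.6, -4.9]
opening: 0.13
```

```bash
python3 -c "
from h import *
go(.490,-.018,.0404,.0125)
for n in('top','side'): cv2.imwrite('pics/'+n+'2.png',vision.get_image(n))
T=cv2.imread('pics/top2.png')[110:245,265:340];S=cv2.imread('pics/side2.png')[140:210,165:305]
o=np.zeros((540,800,3),np.uint8);o[:540,:300]=cv2.resize(T,None,fx=4,fy=4,interpolation=cv2.INTER_CUBIC)
s=cv2.resize(S,None,fx=3.5,fy=3.5,interpolation=cv2.INTER_CUBIC);o[:s.shape[0],310:310+s.shape[1]]=s
cv2.imwrite('pics/c3.png',o)"
```

```text
t 7.45 pos [489.4 -18.9  42. ] yaw 0.0124 tiltz [ 4.e-04 -0.e+00 -1.e+00] F [-0.88 -0.55 -4.9 ] open 0.13
delta mm [ 0.6 -0.8  1.6] twist deg -0.0
```

View pics/c3.png

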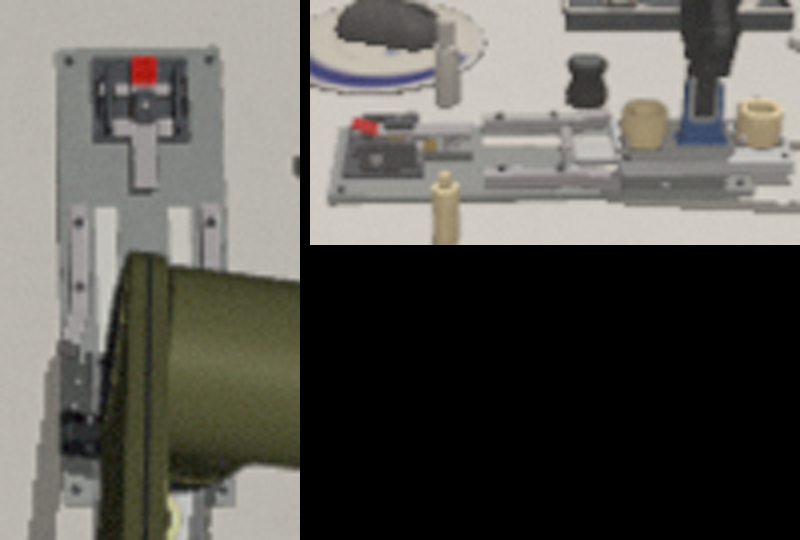

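The side crop shows the carrier aligned just above the plate, with both bushings standing. In the top view the arm hides it. I lower the last 1–2 mm by feel.

Emit:
step_arm([
  [0,0,0.6],
  [0,0,0.5],
  [0,0,0.5],
  [0,0,0],
  [0,0,0],
], twist=[0,0,0,0,0], fingers=[1,1,1,1,1])

```text
clock: 8.05
position: [0.4894, -0.0188, 0.0405]
ee_rot: [3.141, 0.02, 0.0]
wrist_force: [-1.6, -0.2, 0.6]
opening: 0.126
```

Emit:
step_arm([
  [0,0,0.4],
  [0,0,0.4],
  [0,0,0],
  [0,0,0],
  [0,0,0],
], twist=[0,0,0,0,0], fingers=[1,1,1,1,1])

```text
clock: 8.55
position: [0.4894, -0.0188, 0.0404]
ee_rot: [3.141, 0.02, 0.001]
wrist_force: [-3.5, 0.5, 9.3]
opening: 0.129
```

```bash
python3 -c "
from h import *
go(.490,-.018,.0404,.0125)
im=vision.get_image('side');cv2.imwrite('pics/side3.png',im)
cv2.imwrite('pics/c4.png',cv2.resize(im[165:205,225:305],None,fx=10,fy=10,interpolation=cv2.INTER_CUBIC))"
```

```text
t 8.55 pos [489.4 -18.8  40.4] yaw 0.0126 tiltz [ 7.e-04 -1.e-04 -1.e+00] F [-3.48  0.52  9.27] open 0.129
delta mm [ 0.6 -0.8  0. ] twist deg 0.01
```

View pics/c4.png

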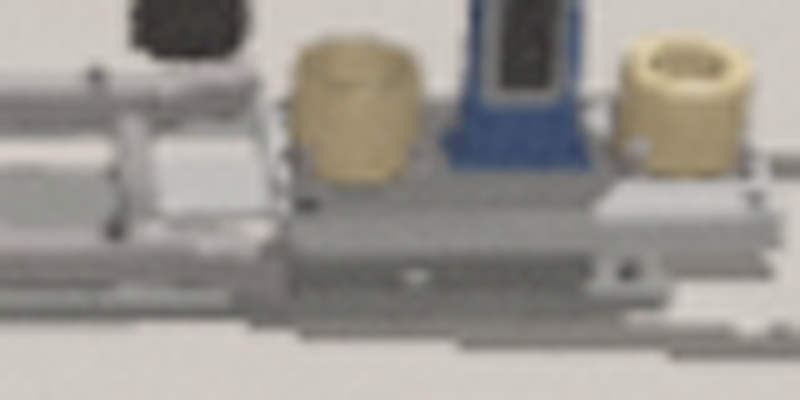

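The carrier is down: contact came at TCP z 40.4 mm. The top camera agreed with the gripped carrier position to within 0.5 mm and puts the centre line about 2 mm further to −y. I ease the downward press, shift over, and start sliding.

Emit:
step_arm([
  [0,0,-0.5],
  [0,1,0],
  [0,1,0],
  [0,0,0],
  [0,0,0],
], twist=[0,0,0,0,0], fingers=[1,1,1,1,1])

```text
clock: 9.1
position: [0.49, -0.0205, 0.0404]
ee_rot: [-3.141, -0.019, -0.002]
wrist_force: [-1.1, 2.2, 6.5]
opening: 0.129
```

Emit:
step_arm([
  [3,0,0],
  [3,0,0],
  [3,0,0],
  [3,0,0],
  [0,0,0],
], twist=[0,0,0,0,0], fingers=[1,1,1,1,1])

```text
clock: 9.6
position: [0.5016, -0.0208, 0.0405]
ee_rot: [3.141, 0.02, 0.001]
wrist_force: [-2.7, 0.3, 7.0]
opening: 0.13
```

Emit:
step_arm([
  [2,0,0],
  [2,0,0],
  [2,0,0],
  [2,0,0],
  [0,0,0],
], twist=[0,0,0,0,0], fingers=[1,1,1,1,1])

```text
clock: 10.1
position: [0.5093, -0.0207, 0.0405]
ee_rot: [3.141, 0.02, -0.0]
wrist_force: [-4.0, 0.8, 8.0]
opening: 0.132
```

Emit:
step_arm([
  [0,0,-0.4],
  [1.5,0,0],
  [1.5,0,0],
  [1.5,0,0],
  [0,0,0],
], twist=[0,0,0,0,0], fingers=[1,1,1,1,1])

```text
clock: 10.6
position: [0.5139, -0.0206, 0.0405]
ee_rot: [3.141, 0.02, -0.0]
wrist_force: [-2.2, -0.0, 4.9]
opening: 0.13
```

Emit:
step_arm([
  [1.5,0,0],
  [1.5,0,0],
  [1.5,0,0],
  [1.5,0,0],
  [0,0,0],
], twist=[0,0,0,0,0], fingers=[1,1,1,1,1])

```text
clock: 11.1
position: [0.5199, -0.0205, 0.0405]
ee_rot: [3.141, 0.02, -0.0]
wrist_force: [-3.0, -0.1, 5.2]
opening: 0.129
```

Emit:
step_arm([
  [2,0,0],
  [2,0,0],
  [2,0,0],
  [2,0,0],
  [0,0,0],
], twist=[0,0,0,0,0], fingers=[1,1,1,1,1])

```text
clock: 11.6
position: [0.5281, -0.0204, 0.0405]
ee_rot: [3.141, 0.02, 0.0]
wrist_force: [-2.7, -0.0, 4.2]
opening: 0.13
```

Emit:
step_arm([
  [2,0,0],
  [2,0,0],
  [2,0,0],
  [2,0,0],
  [0,0,0],
], twist=[0,0,0,0,0], fingers=[1,1,1,1,1])

```text
clock: 12.1
position: [0.536, -0.0203, 0.0405]
ee_rot: [3.141, 0.02, 0.0]
wrist_force: [-1.6, 0.5, 5.4]
opening: 0.13
```

```bash
python3 -c "
from h import *
go(.582,-.0193,.0405,.0125)
im=vision.get_image('top');cv2.imwrite('pics/top5.png',im)
im2=vision.get_image('side')
o=np.zeros((560,800,3),np.uint8);o[:560,:300]=cv2.resize(im[110:250,265:340],None,fx=4,fy=4,interpolation=cv2.INTER_CUBIC);s=cv2.resize(im2[160:210,185:305],None,fx=4,fy=4,interpolation=cv2.INTER_CUBIC);o[:200,310:790]=s
cv2.imwrite('pics/c5.png',o)"
```

```text
t 12.1 pos [536.  -20.3  40.5] yaw 0.0125 tiltz [ 2.e-04 -0.e+00 -1.e+00] F [-1.62  0.49  5.43] open 0.13
delta mm [46.  -0.4 -0. ] twist deg -0.0
```

View pics/c5.png

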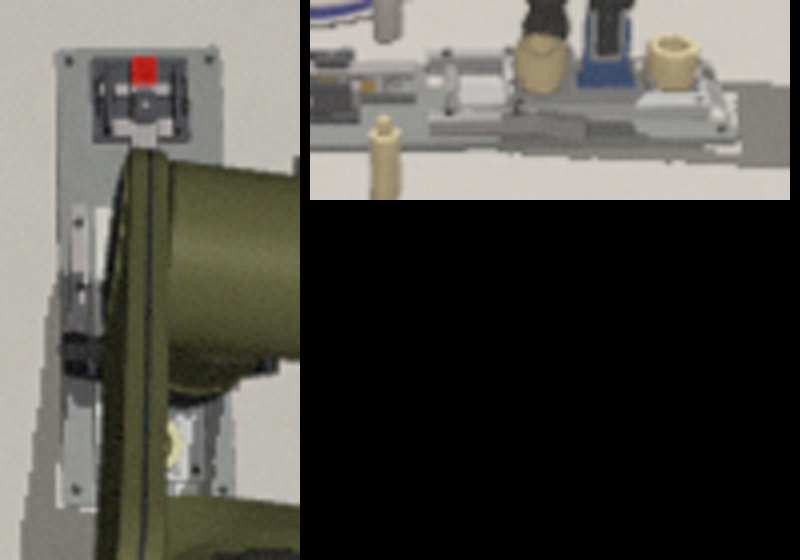

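The side crop shows the plate between the rails, bushings standing and the catch not yet reached. There is almost no lateral force, so I push on.

Emit:
step_arm([
  [2,0,0],
  [2,0,0],
  [2,0,0],
  [2,0,0],
  [0,0,0],
], twist=[0,0,0,0,0], fingers=[1,1,1,1,1])

```text
clock: 12.7
position: [0.5441, -0.0202, 0.0405]
ee_rot: [3.141, 0.02, 0.0]
wrist_force: [-2.8, 0.4, 4.8]
opening: 0.125
```

Emit:
step_arm([
  [1.5,0,0],
  [1.5,0,0],
  [1.5,0,0],
  [1.5,0,0],
  [0,0,0],
], twist=[0,0,0,0,0], fingers=[1,1,1,1,1])

```text
clock: 13.2
position: [0.5499, -0.0201, 0.0405]
ee_rot: [3.141, 0.02, 0.0]
wrist_force: [-2.0, -0.1, 5.8]
opening: 0.134
```

Emit:
step_arm([
  [1.5,0,0],
  [1.5,0,0],
  [1.5,0,0],
  [1.5,0,0],
  [0,0,0],
], twist=[0,0,0,0,0], fingers=[1,1,1,1,1])

```text
clock: 13.7
position: [0.5559, -0.02, 0.0405]
ee_rot: [3.141, 0.02, 0.0]
wrist_force: [-2.7, 0.1, 4.8]
opening: 0.135
```

Emit:
step_arm([
  [1.5,0,0],
  [1.5,0,0],
  [1.5,0,0],
  [1.5,0,0],
  [0,0,0],
], twist=[0,0,0,0,0], fingers=[1,1,1,1,1])

```text
clock: 14.2
position: [0.5619, -0.02, 0.0405]
ee_rot: [3.141, 0.02, 0.0]
wrist_force: [-3.1, 0.1, 4.3]
opening: 0.127
```

Emit:
step_arm([
  [1,0,0],
  [1,0,0],
  [1,0,0],
  [1,0,0],
  [0,0,0],
], twist=[0,0,0,0,0], fingers=[1,1,1,1,1])

```text
clock: 14.7
position: [0.5655, -0.0199, 0.0405]
ee_rot: [3.141, 0.02, -0.001]
wrist_force: [-2.9, 1.1, 5.5]
opening: 0.127
```

Emit:
step_arm([
  [1,0,0],
  [1,0,0],
  [1,0,0],
  [1,0,0],
  [0,0,0],
], twist=[0,0,0,0,0], fingers=[1,1,1,1,1])

```text
clock: 15.2
position: [0.5691, -0.0198, 0.0405]
ee_rot: [3.142, 0.02, -0.002]
wrist_force: [-4.1, 0.7, 7.1]
opening: 0.13
```

```bash
cat > red.py <<'E'
from h import *
def red(im,n):
    x0,x1,y0,y1=dict(top=(290,310,118,140),side=(170,200,168,185))[n]
    c=im[y0:y1,x0:x1].astype(float);w=np.clip(c[...,2]-np.maximum(c[...,0],c[...,1])-25,0,None)
    Y,X=np.mgrid[y0:y1,x0:x1];return (w*X).sum()/w.sum(),(w*Y).sum()/w.sum(),w.sum()
np.set_printoptions(precision=2,suppress=True)
for n in("top","side"):
    print(n,"ref",np.array(red(cv2.imread(f"pics/{n}0.png"),n)),"now",np.array(red(vision.get_image(n),n)))
o=get_obs();print(o["clock"],o["position"]*1000,o["wrist_force"])
E
python3 red.py
```

```text
top ref [ 300.5   127.16 4454.  ] now [ 300.62  125.8  3163.  ]
side ref [ 180.4   175.53 1983.  ] now [ 180.11  175.67 2091.  ]
15.3 [569.1  -19.8   40.47] [-4.28 -0.06  7.17]
```

Emit:
step_arm([
  [1,0,0],
  [1,0,0],
  [1,0,0],
  [1,0,0],
  [0,0,0],
], twist=[0,0,0,0,0], fingers=[1,1,1,1,1])

```text
clock: 15.8
position: [0.573, -0.0197, 0.0405]
ee_rot: [-3.142, -0.02, 0.002]
wrist_force: [-4.5, 0.1, 6.9]
opening: 0.127
```

Emit:
step_arm([
  [1,0,0],
  [1,0,0],
  [1,0,0],
  [0,0,0],
  [0,0,0],
], twist=[0,0,0,0,0], fingers=[1,1,1,1,1])

```text
clock: 16.3
position: [0.5763, -0.0197, 0.0405]
ee_rot: [-3.142, -0.02, 0.001]
wrist_force: [-4.8, -0.1, 6.0]
opening: 0.132
```

```bash
python3 red.py
```

```text
top ref [ 300.5   127.16 4454.  ] now [300.9  123.72 605.  ]
side ref [ 180.4   175.53 1983.  ] now [ 179.59  176.13 2036.  ]
16.4 [576.28 -19.7   40.46] [-2.87  0.57  6.54]
```

Emit:
step_arm([
  [1,0,0],
  [1,0,0],
  [1,0,0],
  [0,0,0],
  [0,0,0],
], twist=[0,0,0,0,0], fingers=[1,1,1,1,1])

```text
clock: 16.9
position: [0.5796, -0.0197, 0.0405]
ee_rot: [3.141, 0.02, -0.001]
wrist_force: [-3.4, -0.2, 5.5]
opening: 0.133
```

Emit:
step_arm([
  [1,0,0],
  [1,0,0],
  [0,0,0],
  [0,0,0],
], twist=[0,0,0,0], fingers=[1,1,1,1])

```text
clock: 17.3
position: [0.58, -0.0197, 0.0405]
ee_rot: [3.142, 0.02, -0.005]
wrist_force: [-6.5, -0.4, 8.9]
opening: 0.128
```

```bash
python3 red.py|tail -2
```

```text
side ref [ 180.4   175.53 1983.  ] now [ 179.57  176.08 2067.  ]
17.4 [580.01 -19.67  40.45] [-6.6  -0.28  7.96]red.py:5: RuntimeWarning: invalid value encountered in scalar divide
  Y,X=np.mgrid[y0:y1,x0:x1];return (w*X).sum()/w.sum(),(w*Y).sum()/w.sum(),w.sum()
```

Emit:
step_arm([
  [1,0,0],
  [1,0,0],
  [0,0,0],
  [0,0,0],
], twist=[0,0,0,0], fingers=[1,1,1,1])

```text
clock: 17.8
position: [0.5814, -0.0196, 0.0404]
ee_rot: [-3.141, -0.02, 0.006]
wrist_force: [-7.4, -0.4, 9.1]
opening: 0.129
```

Emit:
step_arm([
  [1,0,0],
  [1,0,0],
  [0,0,0],
  [0,0,0],
], twist=[0,0,0,0], fingers=[1,1,1,1])

```text
clock: 18.2
position: [0.5831, -0.0196, 0.0405]
ee_rot: [-3.141, -0.02, 0.007]
wrist_force: [-7.3, 0.0, 10.3]
opening: 0.131
```

```bash
python3 red.py 2>/dev/null|tail -2
```

```text
side ref [ 180.4   175.53 1983.  ] now [ 179.68  176.   2048.  ]
18.3 [583.1  -19.6   40.46] [-8.36 -0.42 10.18]
```

Emit:
step_arm([
  [1,0,-0.3],
  [1,0,0],
  [0,0,0],
  [0,0,0],
], twist=[0,0,0,0], fingers=[1,1,1,1])

```text
clock: 18.7
position: [0.5849, -0.0195, 0.0404]
ee_rot: [-3.141, -0.02, 0.008]
wrist_force: [-8.1, -0.8, 8.6]
opening: 0.131
```

```bash
python3 red.py 2>/dev/null|tail -2
```

```text
side ref [ 180.4   175.53 1983.  ] now [ 179.85  175.87 2034.  ]
18.8 [584.87 -19.53  40.47] [-8.45 -1.38  9.38]
```

Emit:
step_arm([
  [0.5,0,0],
  [0.5,0,0],
  [0,0,0],
  [0,0,0],
], twist=[0,0,0,0], fingers=[1,1,1,1])

```text
clock: 19.2
position: [0.5856, -0.0195, 0.0405]
ee_rot: [-3.141, -0.02, 0.009]
wrist_force: [-7.9, -0.8, 8.9]
opening: 0.132
```

```bash
python3 red.py 2>/dev/null|tail -2
```

```text
side ref [ 180.4   175.53 1983.  ] now [ 179.89  175.79 2000.  ]
19.3 [585.59 -19.51  40.46] [-8.    0.71  9.16]
```

Emit:
step_arm([
  [0.4,0,0],
  [0.4,0,0],
  [0,0,0],
  [0,0,0],
], twist=[0,0,0,0], fingers=[1,1,1,1])

```text
clock: 19.7
position: [0.5862, -0.0195, 0.0405]
ee_rot: [-3.141, -0.02, 0.009]
wrist_force: [-9.0, -0.9, 9.2]
opening: 0.126
```

```bash
python3 red.py 2>/dev/null|tail -2
```

```text
side ref [ 180.4   175.53 1983.  ] now [ 180.4   175.54 1990.  ]
19.8 [586.17 -19.51  40.46] [-9.38  0.07  9.39]
```

The red tab is back exactly at its reference, so the catch has dropped. I unload onto the catch and re-check before releasing.

Emit:
step_arm([
  [0,0,0],
  [0,0,0],
  [-0.5,0,0],
  [-0.5,0,-0.2],
  [-0.5,0,-0.1],
], twist=[0,0,0,0,0], fingers=[1,1,1,1,1])

```text
clock: 20.3
position: [0.5862, -0.0195, 0.0405]
ee_rot: [-3.141, -0.02, 0.005]
wrist_force: [-3.7, 0.4, 2.8]
opening: 0.131
```

Emit:
step_arm([
  [-0.5,0,-0.1],
  [-0.5,0,0],
  [0,0,0],
  [0,0,0],
], twist=[0,0,0,0], fingers=[1,1,1,1], grip_force=20)

```text
clock: 20.7
position: [0.5862, -0.0195, 0.0405]
ee_rot: [-3.141, -0.02, 0.003]
wrist_force: [-5.2, 0.2, 0.0]
opening: 0.128
```

```bash
python3 red.py 2>/dev/null|tail -2
```

```text
side ref [ 180.4   175.53 1983.  ] now [ 180.39  175.54 2011.  ]
20.8 [586.23 -19.52  40.49] [-4.67 -0.06  0.25]
```

Emit:
step_arm([
  [-0.5,0,0],
  [-0.5,0,0],
  [-0.4,0,0],
  [0,0,0],
  [0,0,0],
], twist=[0,0,0,0,0], fingers=[1,1,1,1,1])

```text
clock: 21.3
position: [0.5862, -0.0196, 0.0408]
ee_rot: [-3.141, -0.02, -0.001]
wrist_force: [-0.4, 0.0, -4.6]
opening: 0.135
```

```bash
python3 red.py 2>/dev/null|tail -2
```

```text
side ref [ 180.4   175.53 1983.  ] now [ 180.4   175.54 2020.  ]
21.4 [586.19 -19.59  40.82] [-0.6  -0.09 -6.5 ]
```

Emit:
step_arm([
  [0,0,0.4],
  [0,0,0],
  [0,0,0],
  [0,0,0],
  [0,0,0],
], twist=[0,0,0,0,0], fingers=[1,1,0.8,0.7,0.6])

```text
clock: 21.9
position: [0.5869, -0.0197, 0.0414]
ee_rot: [3.141, 0.02, 0.004]
wrist_force: [-0.5, -0.3, 0.1]
opening: 0.4
```

Emit:
step_arm([
  [0,0,0],
  [0,0,-5],
  [0,0,-15],
  [0,0,-25],
  [0,0,-30],
], twist=[0,0,0,0,0], fingers=[0.55,0.55,0.55,0.55,0.55])

```text
clock: 22.4
position: [0.5848, -0.0195, 0.1157]
ee_rot: [-3.141, -0.02, 0.004]
wrist_force: [1.0, -0.7, -0.1]
opening: 0.454
```

Emit:
step_arm([
  [0,0,-40],
  [-20,0,-40],
  [-40,0,0],
  [-40,0,0],
  [-20,0,0],
], twist=[0,0,0,0,0], fingers=[0.55,0.55,0.55,0.55,0.55])

```text
clock: 22.9
position: [0.4619, -0.0208, 0.1961]
ee_rot: [-3.141, -0.02, 0.003]
wrist_force: [-0.0, 0.6, 0.2]
opening: 0.449
```

```bash
python3 red.py; python3 -c "
from h import *
im=vision.get_image('side');im2=vision.get_image('top')
o=np.zeros((560,800,3),np.uint8);o[:560,:300]=cv2.resize(im2[110:250,265:340],None,fx=4,fy=4,interpolation=cv2.INTER_CUBIC);o[:260,310:790]=cv2.resize(im[145:210,165:285],None,fx=4,fy=4,interpolation=cv2.INTER_CUBIC)
cv2.imwrite('pics/c6.png',o)"
```

```text
top ref [ 300.5   127.16 4454.  ] now [ 300.5   127.16 4865.  ]
side ref [ 180.4   175.53 1983.  ] now [ 180.39  175.54 1943.  ]
23.0 [461.94 -20.76 196.02] [-0.18  0.47  0.15]
```

View pics/c6.png

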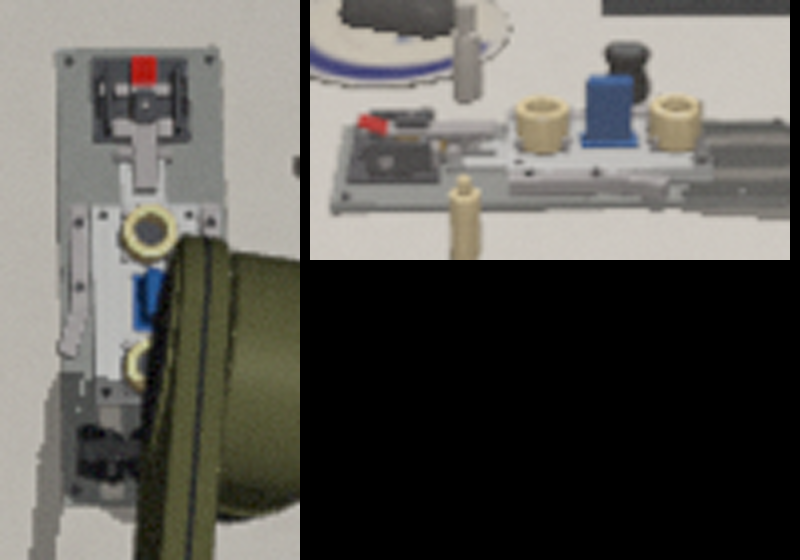

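The carrier sits latched and flat between the rails, with the bushings at (150,232) and (145,365) in their nests. The bar is under the hook, the catch is at its reference pose in both views, and the bystanders are in place. I am handing in.

```bash
python3 -c "
from plant import ticket
print(ticket.job_done())"
```

```text
the job is handed in; nothing more can be done
None
```

The carrier is in the dock, held by the catch alone, and the job was handed in at about 23 s of the 67 s limit. No verdict was reported.

- **What I did:** I gripped the blue tab and set the carrier down on the porch. The press briefly reached about 9 N there. I then slid it in between the rails with almost no side force. The nose bar lifted the catch, and I pushed on against the plunger in steps of 1 mm or less until the catch dropped. The wrist force along the push never read more than about 9.4 N. I backed the push off to zero and the carrier stayed where it was, so the catch was holding before I opened the fingers.
- **Last checks:** The catch's red tab is back at its starting position in both cameras, to about 0.01 px. In the last picture both bushings stand in their nests and the carrier lies flat. The shaft, stand-off and magnifier look unmoved, judged by eye. The wrist force was about 0 with the gripper clear.
- **What was less certain:**
  - The two cameras disagreed by about 4–5 mm across the track. I went with the top view, because it matched the gripped carrier, and the low side force in the rails supported that.
  - While backing off I lifted a little too much (about 0.3 mm). I lowered it again before releasing.
  - The plunger's depth was only inferred from the arm's travel, about 6.5 mm past first touch.

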